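# Lay a breakfast place from the back of the organiser

## Task

Lay the breakfast place: the ramekin and the egg cup are wanted from the back row of the wooden organiser. First stand the bottle and the jar, which are in the way in front of them, on the wooden serving board, then set the ramekin in the middle of the saucer and the egg cup in the middle of the plate, and last put the bottle and the jar back where each of them stood. Set everything down upright and gently, and do not disturb the salt cellar or the tumbler.

Things in the scene. Friction and masses are not known exactly. Their poses are not given: they have to be found in the camera images.
- bottle: Green glass bottle with a paper label and a white screw cap, closed, about 0.45 kg. Body 68 mm in diameter up to 100 mm, shoulder narrowing to a neck of 34 mm at 136 mm, cap 40 mm in diameter from 150 to 178 mm above its base (total height 178 mm). Stands in the front row of the organiser. Origin: centre of its underside; z up.
- jar: Amber glass jar with a paper label and a flat steel lid, closed, about 0.38 kg. A plain cylinder 66 mm in diameter and 105 mm high; the lid is the top 20 mm and as wide as the body. Stands in the front row of the organiser. Origin: centre of its underside; z up.
- ramekin: Empty white ceramic ramekin, straight-sided, 64 mm outside diameter, 42 mm high, wall 4 mm, about 0.16 kg. Stands in the back row of the organiser, close behind the bottle or the jar. Origin: centre of its underside; z up.
- egg_cup: Empty white ceramic egg cup, 64 mm high: foot 46 mm in diameter, thin stem, cup 49 to 50 mm outside diameter from 36 mm up to the rim, about 0.09 kg. Stands in the back row of the organiser, close behind the bottle or the jar. Origin: centre of its underside; z up.
- organiser: Fixed open wooden tray, 170 mm deep (its x, +x away from the robot) by 310 mm wide (y), walls 8 mm thick. Above the table: floor 12 mm, back wall (+x) 60, side walls 45, front rail 24 mm. Front row about 37 mm before its middle, back row 38 mm behind it, things about 86 mm left and right, the salt cellar between them at the back. Origin: centre of its underside.
- board: Fixed wooden serving board, the side area: 240 mm (its x) by 150 mm (its y), flat top 18 mm above the table. There is room on it for the bottle and the jar one behind the other along x. Origin: centre of its underside, at table height.
- plate: Fixed white side plate with a red line at the rim, 170 mm in diameter. The flat middle is 110 mm across and 5 mm above the table, the rim 16 mm. Origin: its centre, at table height.
- saucer: Fixed white saucer with a red line at the rim, 124 mm in diameter, smaller than the plate. The flat middle is 80 mm across and 5 mm above the table, the rim 14 mm. Origin: its centre, at table height.
- salt: Bystander: small white salt cellar with a steel top, 36 mm in diameter, 59 mm high, 0.11 kg, standing loose in the middle of the organiser's back row. Not to be disturbed. Origin: centre of its underside.
- tumbler: Bystander: empty clear drinking glass, 66 mm in diameter at the rim, 105 mm high, standing loose on the table at the robot's left (+y), beyond the board or plate there. Not to be disturbed. Origin: centre of its underside.
Not all that is in view belongs to the job. What is shaped like the ramekin but green or red is not meant.

How it is judged (in metres and radians):
On the way, in this order (a step that is already met when the one before it is completed fails the run):
1. The bottle and the jar both stand released on the board, the ramekin and the egg cup still in the organiser (x of bottle in the frame of board between -0.105 and 0.105 m and y of bottle in the frame of board between -0.06 and 0.06 m and z of bottle in the frame of board between 0.014 and 0.024 m and contact force between each of bottle, jar and the fingers below 0.1 N and linear speed of each of bottle, jar below 0.02 m/s and angle between each of bottle, jar's own z axis and vertical below 0.1 rad and x of jar in the frame of board between -0.105 and 0.105 m and y of jar in the frame of board between -0.06 and 0.06 m and z of jar in the frame of board between 0.014 and 0.024 m and horizontal distance between each of ramekin, egg_cup and organiser below 0.13 m), for 0.2 s.
2. The ramekin stands on the saucer and the egg cup on the plate, both released (horizontal distance between ramekin and saucer below 0.012 m and z of ramekin in the frame of saucer below 0.011 m and contact force between each of ramekin, egg_cup and the fingers below 0.1 N and linear speed of each of ramekin, egg_cup below 0.02 m/s and angle between each of ramekin, egg_cup's own z axis and vertical below 0.1 rad and horizontal distance between egg_cup and plate below 0.015 m and z of egg_cup in the frame of plate below 0.011 m), for 0.2 s.
At the end, for the whole second after the job is handed in: Ramekin upright on the saucer within 12 mm of its middle, egg cup upright on the plate within 15 mm; bottle and jar upright within 15 mm of where each stood at the start; salt cellar and tumbler within 15 mm of theirs; all released and at rest (all of step 2 and distance of each of bottle, jar, salt, tumbler from where it was at the start of the episode below 0.015 m and linear speed of each of bottle, jar below 0.02 m/s and angle between each of bottle, jar's own z axis and vertical below 0.1 rad); the robot touches nothing.
It fails at once if The salt cellar or the tumbler is moved by more than 15 mm or tipped over (distance of any of salt, tumbler from where it was at the start of the episode above 0.015 m or angle between any of salt, tumbler's own z axis and vertical above 0.4 rad).
It fails at once if The bottle, jar, ramekin or egg cup is tipped by more than 30 degrees (angle between any of bottle, jar, ramekin, egg_cup's own z axis and vertical above 0.53 rad).
It fails at once if One of them is dropped: it comes down on its support faster than 0.5 m/s (a free fall of more than about 13 mm) ((linear speed of bottle above 0.5 m/s and height (world z) of bottle below 0.026 m) or (linear speed of jar above 0.5 m/s and height (world z) of jar below 0.026 m) or (linear speed of ramekin above 0.5 m/s and height (world z) of ramekin below 0.026 m) or (linear speed of egg_cup above 0.5 m/s and height (world z) of egg_cup below 0.026 m)).
It also fails if it takes over 128 s, if anything falls off the work surface, if the arm or the gripper's body presses on something with over 40 N, if the wrist force passes 120 N, or if a joint passes its speed limit or range.

## Robot

A 7-joint arm with a two-finger parallel gripper is mounted at the origin on the work surface. World frame = base frame: x ahead of the robot, y to its left, z up, the work surface at z = 0. Lengths are in m, angles in degrees, forces in N, time in s.
With the tool pointing down it reaches from about 0.35 to 0.775 m from the base axis. Payload 3.1 kg.
Tool frame: the origin (TCP) lies on the centre line of the jaws, within the pads' length; the fingertips stand 17 mm ahead of it and the grasp point (between the pads) lies 2 mm behind it (robot.tip_reach is the distance from the TCP to the fingertips, in m); z points along the fingers, y is the line along which they close (so a half turn about z gives the same grasp; the last joint's range is limited). The gripper opens to 85 mm and grips with 20 to 120 N. Pads are 22 mm wide; open, the fingers measure 114 mm over their backs; the gripper's body (76 mm by 85 mm) begins 54 mm behind the grasp point. The pads swing forward as they close: fully open they stand 13 mm farther back than shut.
Start: joints at [-70.629, 17.813, 0.802, 86.603, -0.252, 75.585, -1.558], TCP at [0.204, 0.511, 0.248] pointing down, gripper open.
Joint ranges: [-154.91, 154.91], [-16.99, 109.72], [-72.82, 74.43], [7.12, 147.25], [-82.49, 262.49], [11.32, 116.49], [-174.64, 174.64]. Speed limits (degrees/s): [159.86, 159.86, 180, 180, 180, 180, 180].

## Interface

Orientations are given as [roll, pitch, yaw] about the fixed x, y, z axes, in that order (R = Rz(yaw) Ry(pitch) Rx(roll)).
In Python, from station import robot, fingers, vision, workorder, recognise gives the robot as it stands. Calls block until the motion is done:
- robot.move_to(position, orientation): joint-space move of the TCP to a pose.
- robot.line_to(position, orientation=None, velocity=0.15, f_stop=None): straight line of the TCP; orientation=None keeps the orientation; velocity is the mean speed in m/s. With f_stop (N) it stops when the force on the tool has changed by that much, and returns True; else False.
- robot.move_j(angles): joint-space move.
- fingers.gripper_to(opening, force=None): opening from 0.0 (shut) to 1.0 (fully open); force is the grip in N (None keeps the last); returns when the fingers have stopped.
- robot.pause(seconds).
- robot.inverse_kinematics(position, orientation): joint angles nearest the present ones, or None.
- vision.grab_frame(name): name is "scene" or "top"; returns the picture (420x560x3 uint8, red, green, blue); there is no depth.
- vision.calibration(name): a dict with "mtx" (3x3 intrinsics, pixels), "extrinsics" (4x4, takes a point from world to camera coordinates). Camera axes: x right, y up, looking along -z (the intrinsics and any distortion apply to the point x, -y, -z); pixel columns grow to the right and rows downward; lengths in m; the calibration is good to about 2 mm. A picture is of the moment at which its call begins. calibration takes no time and is no camera call.
A pose or a line that the arm cannot do raises robot.PlanningError and nothing moves.
- workorder.close_job(): hands the job in; it is judged then, once.
Trained networks look in the newest picture that a camera, given by its name, has taken for a name from the list of things; names that differ only in an ending like _2 or _b are one class to them, and where a whole thing is asked for, a point or a joint stands for the part that bears it (a point fixed in the world has none). Each returns a list of dicts, best first, with "p" (0 to 1); they miss things now and then, are a little off and sometimes report something else, mostly with a low value. They report only what shows in the picture. A call takes as long as a camera call. They do not tell look-alikes from the thing itself.
- recognise(label, camera): "rect" ([centre column, centre row, width, height] in pixels, round what is visible of it).
Readings, each from a call of its own:
- robot.current_time_s(): time.
- robot.current_joint_positions(): joint angles.
- robot.current_dq(): joint speeds.
- robot.current_joint_torque(): joint torques, N m.
- robot.current_tool_pos(): TCP position.
- robot.current_eef_rot(): TCP orientation.
- robot.current_contact_force(): force on the tool from outside, world axes, zero at the start.
- robot.current_torque(): the same for the moment, N m.
- robot.current_finger_gap(): opening from 0.0 (shut) to 1.0 (fully open).
- robot.current_gripper_force(): force on a finger pad.
Only numpy, scipy, OpenCV 4.12 (cv2) and the standard library are available. Lean on these libraries where they do the work, as an engineer would, in place of code of your own. Each camera call takes 0.05 s, during which the arm holds its last target. There are 200 camera calls.

## Working session

There is one attempt and no reset: what is moved stays moved. The work goes in short steps, each a Python script; the robot and the scene stay as the last script left them, time stands still between calls to the robot, and variables do not carry over. Pictures are saved under pics/ and viewed, at most 14 in all, crops included, and the job is handed in when it is done.

```bash
mkdir -p pics; ls; python3 - <<'E'
from station import robot, fingers, vision, workorder, recognise
import cv2, numpy as np
np.set_printoptions(precision=4,suppress=True)
for n in ("scene","top"):
    cv2.imwrite(f"pics/{n}0.png", vision.grab_frame(n)[:,:,::-1])
    c=vision.calibration(n); print(n,c)
    for l in "bottle jar ramekin egg_cup organiser board plate saucer salt tumbler".split():
        print(l,[(np.round(d["rect"],1).tolist(),round(d["p"],2)) for d in recognise(l,n)][:4])
print(robot.current_time_s(), robot.current_tool_pos(), robot.current_eef_rot())
E
```

```text
pics
scene {'mtx': array([[464.9449,   0.    , 285.3212],
       [  0.    , 464.9449, 209.9082],
       [  0.    ,   0.    ,   1.    ]]), 'extrinsics': array([[-0.5569,  0.8306, -0.0001,  0.3262],
       [-0.5418, -0.3632,  0.758 ,  0.2314],
       [ 0.6295,  0.4222,  0.6523, -1.5643],
       [ 0.    ,  0.    ,  0.    ,  1.    ]])}
bottle [([303.4, 236.7, 29.1, 74.6], 0.98)]
jar [([253.2, 217.1, 28.8, 49.1], 0.67)]
ramekin [([158.1, 178.8, 18.1, 23.2], 0.9), ([318.9, 334.2, 33.1, 39.5], 0.87), ([231.6, 239.1, 24.9, 26.9], 0.86), ([275.2, 146.2, 20.0, 18.7], 0.62)]
egg_cup [([281.9, 271.5, 19.0, 31.2], 0.58)]
organiser []
board [([443.7, 264.5, 66.0, 87.3], 0.9)]
plate []
saucer [([327.3, 211.8, 38.6, 29.5], 0.68)]
salt [([254.6, 254.6, 12.6, 25.9], 0.51)]
tumbler [([389.0, 320.9, 35.7, 52.6], 0.79)]
top {'mtx': array([[530.7957,   0.    , 285.8147],
       [  0.    , 530.7957, 212.3209],
       [  0.    ,   0.    ,   1.    ]]), 'extrinsics': array([[ 0.0054, -0.9996, -0.0277, -0.0272],
       [ 0.9977,  0.0035,  0.0679, -0.5046],
       [-0.0678, -0.028 ,  0.9973, -1.3506],
       [ 0.    ,  0.    ,  0.    ,  1.    ]])}
bottle [([242.5, 161.4, 27.3, 31.9], 0.68)]
jar []
ramekin [([320.4, 241.2, 24.5, 23.5], 0.93), ([453.1, 179.6, 23.1, 26.9], 0.75), ([316.6, 144.9, 21.4, 24.8], 0.6), ([190.4, 104.0, 26.3, 31.1], 0.58)]
egg_cup [([244.9, 133.7, 17.9, 22.3], 0.71)]
organiser [([280.2, 153.2, 137.1, 85.4], 0.6)]
board [([136.3, 240.8, 77.1, 103.8], 0.77), ([242.4, 161.4, 31.0, 30.5], 0.29)]
plate [([401.6, 233.9, 68.6, 68.5], 0.77)]
saucer [([265.9, 237.6, 51.3, 47.1], 0.62)]
salt [([281.4, 140.9, 14.0, 16.2], 0.51)]
tumbler [([143.2, 134.4, 37.7, 31.6], 0.7)]
1.1 [0.2039 0.5108 0.2483] [179.9981   0.0003 158.2447]
```

View pics/scene0.png

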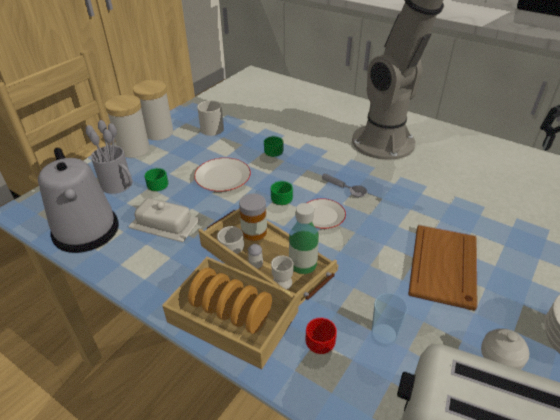

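View pics/top0.png

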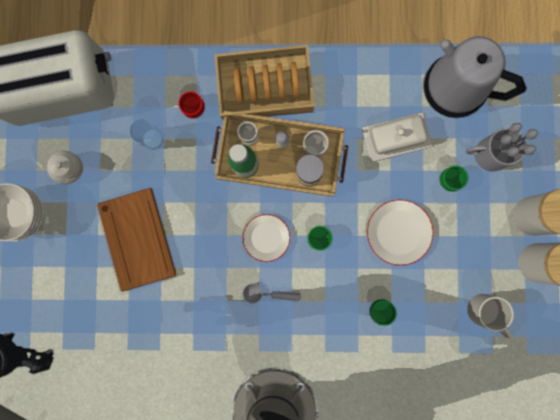

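The pictures show the organiser with the bottle (top cap at 238,155) and the egg cup behind it (247,132). On the right are the jar (310,168) and the white ramekin behind it (316,143), with the salt between them (281,139). The saucer is at (266,238), the plate at (401,232) and the board at (136,240). The green and red ramekins are decoys. Next I'll fit each model's pose in both views and overlay the result.

```bash
cat > est.py <<'E'
from station import robot, fingers, vision, workorder, recognise
import cv2, numpy as np
from scipy.optimize import least_squares
np.set_printoptions(precision=4,suppress=True)
CAL={n:vision.calibration(n) for n in ("scene","top")}
def proj(n,P):
    c=CAL[n]; q=np.c_[P,np.ones(len(P))]@c["extrinsics"].T
    u=np.c_[q[:,0],-q[:,1],-q[:,2]]@c["mtx"].T
    return u[:,:2]/u[:,2:]
def ray(n,uv,z):
    c=CAL[n]; R=c["extrinsics"][:3,:3]; o=-R.T@c["extrinsics"][:3,3]
    d=np.linalg.solve(c["mtx"],[*uv,1]); d=R.T@(d*[1,-1,-1])
    return o+d*(z-o[2])/d[2]
t=np.linspace(0,2*np.pi,49)
M=dict(bottle=[(0,.034),(.1,.034),(.136,.017),(.15,.02),(.178,.02)],jar=[(0,.033),(.105,.033)],
 ramekin=[(0,.032),(.042,.032)],egg_cup=[(0,.023),(.036,.0245),(.064,.025)],salt=[(0,.018),(.059,.018)],
 tumbler=[(0,.027),(.105,.033)],plate=[(0.016,.085)],saucer=[(.014,.062)])
def rings(o,p): return [np.c_[p[0]+r*np.cos(t),p[1]+r*np.sin(t),p[2]+h+0*t] for h,r in M[o]]
def bbox(n,o,p):
    u=proj(n,np.vstack(rings(o,p))); a,b=u.min(0),u.max(0); return np.r_[a,b]
def fit(o,rects):  # rects {cam:[c,r,w,h]}
    def res(p): return np.concatenate([bbox(n,o,p)-[r[0]-r[2]/2,r[1]-r[3]/2,r[0]+r[2]/2,r[1]+r[3]/2] for n,r in rects.items()])
    p0=ray("top",rects["top"][:2],.05) if "top" in rects else ray("scene",rects["scene"][:2],.05)
    s=least_squares(res,p0,loss="soft_l1",f_scale=1.); return s.x,res(s.x)
E
cat > a.py <<'E'
from est import *
GUESS=dict(bottle=[(303,237),(242,161)],jar=[(253,217),(310,168)],ramekin=[(231,239),(316,144)],egg_cup=[(282,271),(245,133)],salt=[(255,254),(281,140)],tumbler=[(389,320),(145,134)],plate=[(222,174),(401,233)],saucer=[(327,212),(266,237)])
R={}
for k in range(3):
  for i,n in enumerate(("scene","top")):
    vision.grab_frame(n)
    for o in GUESS:
      for d in recognise(o,n):
        if np.hypot(*(np.array(d["rect"][:2])-GUESS[o][i]))<12: R.setdefault(o,{}).setdefault(n,[]).append(d["rect"]);break
im={n:cv2.resize(vision.grab_frame(n)[:,:,::-1],None,fx=4,fy=4,interpolation=cv2.INTER_CUBIC) for n in CAL}
for o,r in R.items():
    p,e=fit(o,{n:np.median(v,0) for n,v in r.items()}); print(o,p,e)
    for n in CAL:
        for g in rings(o,p): cv2.polylines(im[n],[np.int32(proj(n,g)*4+1.5)],True,(255,0,255),1)
cv2.imwrite("pics/s1.png",im["scene"][600:1200,780:1480]); cv2.imwrite("pics/t1.png",im["top"][430:1010,820:1420])
E
python3 a.py
```

```text
bottle [0.6281 0.0824 0.0096] [-0.6524 -0.7651  1.3728  1.5892 -0.4032 -0.8741  1.5824  1.3745]
jar [ 0.6022 -0.0849  0.0061] [ 0.3018 -0.3223 -0.1806  0.2315  2.5942  0.5805 -1.6762 -0.8615]
ramekin [ 0.6766 -0.0962  0.0092] [-0.7888 -1.2291  0.6095  2.0132 -2.076  -0.5377  1.7734  0.9761]
egg_cup [0.7068 0.0732 0.0156] [ 0.5266 -0.8198  1.2337  1.0062  0.3535  0.1344  2.3744 -1.6639]
salt [ 0.6877 -0.0178  0.0054] [ 0.0462 -0.7494  2.8931  1.0877  0.0198 -1.0767  2.2985  0.2567]
tumbler [ 0.6967  0.3295 -0.0085] [ 0.5153 -0.2079  3.4756  0.1636  2.1327 -0.4359  1.1722 -0.3345]
plate [ 0.4498 -0.323  -0.0087] [-3.7938 -0.7395 -3.7201  0.3383 -0.7796  1.5115 -0.9861  0.1608]
saucer [0.4409 0.029  0.0077] [-7.5548 -1.9405  0.7812  1.6212  0.397   0.2664 -0.7674  0.0163]
```

View pics/s1.png

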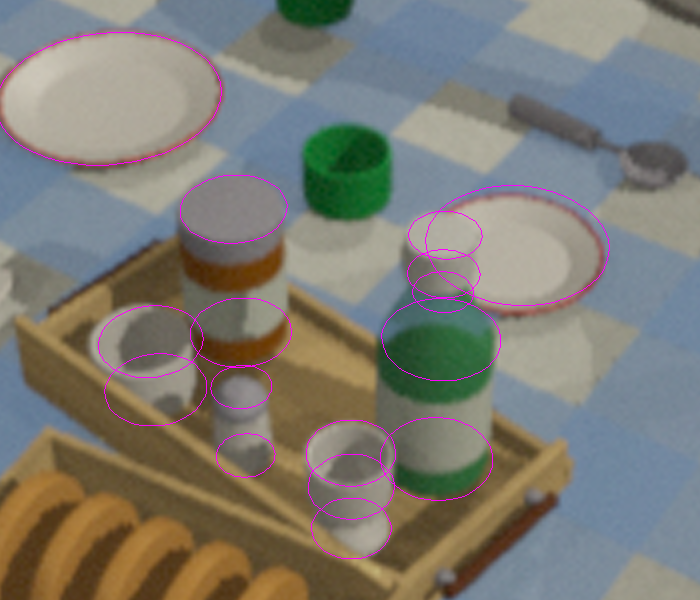

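View pics/t1.png

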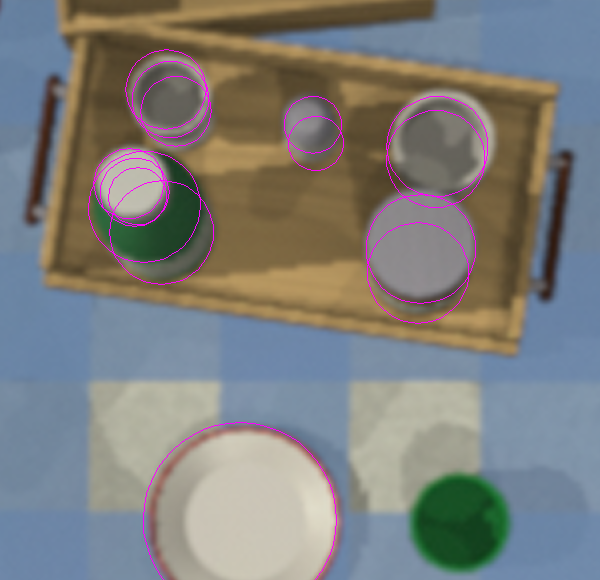

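The overlay shows the rects are a little off: the ramekin rim sits at crop (442,143) and the egg cup rim at (171,95). I'll refine by triangulating rim and lid centres read from these crops, fit the organiser and board corners, and segment the saucer and plate.

```bash
cat > b.py <<'E'
from est import *
T=dict(bottle=(133,184,.178+.012),jar=(420,247,.117),ramekin=(442,143,.054),egg_cup=(171,95,.076),saucer=(244,525,.014))
S=dict(bottle=(443,233),jar=(233,209),ramekin=(144,340),egg_cup=(351,453),saucer=(514,255),plate=(110,98))
im={n:vision.grab_frame(n) for n in CAL}
def rimfit(n,o,p0,z):
    # red rim line pixels -> fit circle ring in world at height z
    a=im[n].astype(int); m=(a[...,0]-a[...,1]>18)&(a[...,0]-a[...,2]>10)
    v,u=np.nonzero(m); r=M[o][0][1]
    P=np.array([ray(n,(x,y),z) for x,y in zip(u,v)]); d=np.hypot(*(P[:,:2]-p0[:2]).T)
    P=P[(d<r+.012)&(d>r-.02)]
    s=least_squares(lambda q:np.hypot(P[:,0]-q[0],P[:,1]-q[1])-q[2],[*p0[:2],r],loss="soft_l1",f_scale=.002)
    return s.x,len(P)
for o in ("plate","saucer"):
    p0={"plate":(.45,-.323),"saucer":(.437,.028)}[o]
    for n in CAL: print(o,n,*rimfit(n,o,p0,M[o][0][0]))
for o,(u,v,z) in T.items():
    ut=((u+820-1.5)/4,(v+430-1.5)/4); us=((S[o][0]+780-1.5)/4,(S[o][1]+600-1.5)/4)
    s=least_squares(lambda p:np.r_[proj("top",p[None])[0]-ut,proj("scene",p[None])[0]-us],ray("top",ut,z))
    print(o,"tri",s.x,"nominal z",z,"res px",s.fun,"top@z",ray("top",ut,z)[:2],"sc@z",ray("scene",us,z)[:2])
# organiser corners (top crop): BL(78,37,.06) BR(557,88,.06) FR(517,352,.024) FL(45,283,.024)
C=[ray("top",((u+820-1.5)/4,(v+430-1.5)/4),z)[:2] for u,v,z in [(78,37,.06),(557,88,.06),(517,352,.024),(45,283,.024)]]
L=np.array([(.085,.155),(.085,-.155),(-.085,-.155),(-.085,.155)])
def rig(C,L):
    s=least_squares(lambda q:(np.c_[q[0]+L[:,0]*np.cos(q[2])-L[:,1]*np.sin(q[2]),q[1]+L[:,0]*np.sin(q[2])+L[:,1]*np.cos(q[2])]-np.array(C)).ravel(),[*np.mean(C,0),0]); return s.x,np.abs(s.fun).max()
print("org",rig(C,L))
B=[ray("top",uv,.018)[:2] for uv in [(99,207),(151,189),(175,276),(122,290)]]
print("board",rig(B,np.array([(.12,.075),(.12,-.075),(-.12,-.075),(-.12,.075)])))
Z=cv2.resize(im["top"][170:310,80:190,::-1],None,fx=4,fy=4,interpolation=cv2.INTER_CUBIC)
cv2.imwrite("pics/board.png",Z)
E
python3 b.py
```

```text
plate scene [ 0.4569 -0.3154  0.0827] 211
plate top [ 0.4556 -0.3161  0.0828] 404
saucer scene [0.442  0.0266 0.0598] 129
saucer top [0.44   0.0266 0.0598] 264
bottle tri [0.6276 0.0804 0.1877] nominal z 0.19 res px [-0.104   0.0619 -0.1157 -0.0028] top@z [0.6274 0.0799] sc@z [0.6298 0.0819]
jar tri [ 0.6034 -0.0845  0.1117] nominal z 0.117 res px [ 0.033  -0.0227  0.041   0.0028] top@z [ 0.6025 -0.0843] sc@z [ 0.6084 -0.0805]
ramekin tri [ 0.6788 -0.0994  0.052 ] nominal z 0.054 res px [ 0.1129 -0.0814  0.1352  0.0116] top@z [ 0.6782 -0.0991] sc@z [ 0.6805 -0.0982]
egg_cup tri [0.704  0.0709 0.0753] nominal z 0.076 res px [-0.15    0.0945 -0.1591 -0.0066] top@z [0.7041 0.0704] sc@z [0.7043 0.0715]
saucer tri [0.438  0.0265 0.008 ] nominal z 0.014 res px [ 0.2636 -0.1492  0.3198  0.0026] top@z [0.4375 0.0268] sc@z [0.4446 0.029 ]
org (array([ 0.6496, -0.0079, -0.1314]), np.float64(0.009272056441380405))
board (array([0.431 , 0.3603, 0.2966]), np.float64(0.008781589953518965))
```

View pics/board.png

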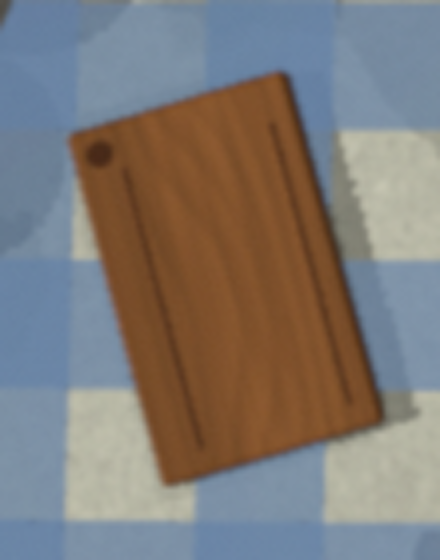

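The board corners refine to a centre of about (0.432, 0.360) and a yaw of 15.4°. Triangulated heights agree with the text to within a few mm. Next step is to check reach and pick the bottle.

```bash
cat > act.py <<'E'
from station import robot, fingers, vision
import numpy as np
np.set_printoptions(precision=3,suppress=True)
YAW=-8.0
P=dict(bottle=(.6285,.0805),jar=(.604,-.084),ramekin=(.679,-.099),egg_cup=(.704,.071))
ORI=[180,0,YAW]
D={"bottle_b":(.492,.377),"jar_b":(.372,.343),"saucer":(.441,.0266),"plate":(.456,-.316)}
def grasp(xy,base,h,zt,op=.95,force=40):
    """pick at TCP height base+h, then rise to zt"""
    fingers.gripper_to(op)
    robot.line_to([*xy,max(zt,robot.current_tool_pos()[2])],velocity=.3)
    robot.line_to([*xy,base+h+.04],velocity=.2)
    hit=robot.line_to([*xy,base+h],velocity=.06,f_stop=8)
    f0=np.array(robot.current_contact_force())
    fingers.gripper_to(0,force=force)
    print("hit",hit,"gap",robot.current_finger_gap(),"grip",robot.current_gripper_force(),"df",np.array(robot.current_contact_force())-f0)
    robot.line_to([*xy,base+h+.02],velocity=.06)
    robot.line_to([*xy,zt],velocity=.25)
    print("lifted gap",robot.current_finger_gap(),"F",robot.current_contact_force(),"t",robot.current_time_s())
def place(xy,base,h,zt,op=.9):
    robot.line_to([*xy,robot.current_tool_pos()[2]],velocity=.25)
    robot.line_to([*xy,base+h+.015],velocity=.2)
    robot.pause(.3)
    hit=robot.line_to([*xy,base+h-.006],velocity=.025,f_stop=3)
    z=robot.current_tool_pos()[2]; print("down",hit,"z err mm",1e3*(z-base-h))
    fingers.gripper_to(op); robot.pause(.2)
    robot.line_to([*xy,z+.05],velocity=.12); robot.line_to([*xy,zt],velocity=.3)
    print("t",robot.current_time_s())
E
python3 - <<'E'
from act import *
for yaw in (YAW,YAW+180):
  for n,q in {**P,**D}.items():
    r=[robot.inverse_kinematics([*q,z],[180,0,yaw]) for z in (.05,.34)]
    print(yaw,n,*[None if a is None else np.array(a).round(0).tolist() for a in r])
print(robot.tip_reach)
E
```

```text
-8.0 bottle [-33.0, 42.0, 38.0, 88.0, -28.0, 60.0, -86.0] [-32.0, 31.0, 43.0, 62.0, -20.0, 94.0, -93.0]
-8.0 jar [-22.0, 41.0, 43.0, 92.0, -31.0, 60.0, -68.0] [-24.0, 30.0, 52.0, 67.0, -23.0, 94.0, -75.0]
-8.0 ramekin [-22.0, 53.0, 55.0, 78.0, -44.0, 71.0, -63.0] [-14.0, 40.0, 51.0, 50.0, -31.0, 101.0, -75.0]
-8.0 egg_cup [-30.0, 51.0, 43.0, 73.0, -34.0, 69.0, -84.0] [-23.0, 42.0, 44.0, 43.0, -28.0, 102.0, -92.0]
-8.0 bottle_b [-61.0, 39.0, 34.0, 90.0, -24.0, 58.0, -118.0] [-60.0, 28.0, 36.0, 64.0, -16.0, 93.0, -126.0]
-8.0 jar_b [-69.0, 27.0, 31.0, 109.0, -18.0, 49.0, -126.0] [-69.0, 11.0, 30.0, 84.0, -6.0, 86.0, -137.0]
-8.0 saucer [-42.0, 23.0, 45.0, 119.0, -23.0, 47.0, -82.0] [-43.0, 2.0, 39.0, 93.0, -2.0, 85.0, -102.0]
-8.0 plate [2.0, 35.0, 44.0, 101.0, -29.0, 55.0, -40.0] [15.0, 17.0, 25.0, 76.0, -7.0, 88.0, -59.0]
172.0 bottle [-22.0, 38.0, 21.0, 87.0, -15.0, 58.0, 84.0] [-24.0, 28.0, 28.0, 61.0, -13.0, 93.0, 82.0]
172.0 jar [-16.0, 38.0, 34.0, 92.0, -24.0, 58.0, 107.0] [-20.0, 28.0, 45.0, 67.0, -20.0, 93.0, 102.0]
172.0 ramekin [-11.0, 45.0, 31.0, 77.0, -24.0, 64.0, 105.0] [-11.0, 38.0, 42.0, 49.0, -25.0, 99.0, 102.0]
172.0 egg_cup [-18.0, 46.0, 20.0, 72.0, -15.0, 64.0, 85.0] [-18.0, 40.0, 27.0, 43.0, -17.0, 100.0, 83.0]
172.0 bottle_b [-43.0, 36.0, 6.0, 89.0, -4.0, 55.0, 46.0] [-44.0, 25.0, 8.0, 64.0, -3.0, 91.0, 45.0]
172.0 jar_b [-49.0, 25.0, 5.0, 108.0, -3.0, 48.0, 40.0] [-50.0, 11.0, 6.0, 83.0, -1.0, 86.0, 38.0]
172.0 saucer [-29.0, 20.0, 29.0, 118.0, -14.0, 45.0, 89.0] [-38.0, 2.0, 34.0, 93.0, -1.0, 85.0, 78.0]
172.0 plate [-4.0, 39.0, 53.0, 102.0, -37.0, 58.0, 146.0] [8.0, 18.0, 34.0, 76.0, -10.0, 88.0, 124.0]
0.017
```

```bash
sed -i 's/^YAW=-8.0/YAW=172.0/' act.py; python3 - <<'E'
from act import *
from est import cv2
t0=robot.current_time_s()
robot.move_to([*P["bottle"],.32],ORI); print("move",robot.current_time_s()-t0, robot.current_joint_positions())
grasp(P["bottle"],.012,.163,.34,op=.8)
cv2.imwrite("pics/held.png",vision.grab_frame("scene")[:,:,::-1])
E
```

```text
move 2.1833 [-24.7156  28.349   27.1315  64.1844 -12.5706  90.1927  81.6641]
hit False gap 0.4537754645981044 grip 40.95176339149475 df [ 0.3179 -1.3747  2.168 ]
lifted gap 0.46244926272231457 F [ 0.3637  0.3817 -5.1947] t 9.925
```

View pics/held.png

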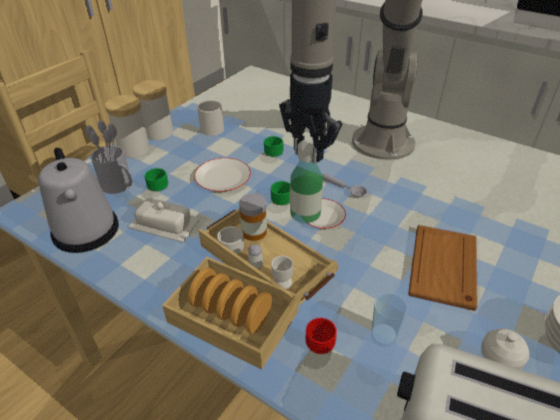

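The bottle hangs upright in the gripper at (305,190), and nothing else has moved. I'll place it on the board, then move the jar.

```bash
python3 - <<'E'
from act import *
from est import cv2
place(D["bottle_b"],.018,.163,.34,op=.8)
grasp(P["jar"],.012,.083,.28)
place(D["jar_b"],.018,.083,.28,op=.98)
for n in ("scene","top"): cv2.imwrite(f"pics/{n}2.png",vision.grab_frame(n)[:,:,::-1])
E
```

```text
down True z err mm 0.7093098393403108
t 14.8667
hit False gap 0.7582442008723287 grip 44.93791319874211 df [-0.754  -1.197   1.6751]
lifted gap 0.7602280376358422 F [ 0.221   0.1238 -5.9215] t 20.4417
down True z err mm 0.8816232889679032
t 26.075
```

View pics/scene2.png

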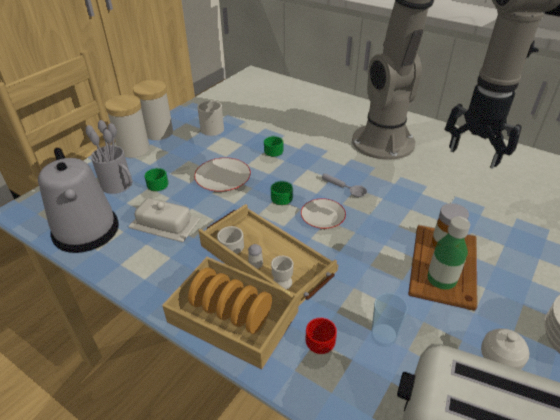

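The bottle (447,260) and jar (452,222) both stand upright on the board. I'll re-measure the two back-row pieces, now unobstructed, before grasping them.

```bash
python3 - <<'E'
from est import *
G=dict(ramekin=[(231,239),(316,144)],egg_cup=[(282,271),(245,133)],salt=[(255,254),(281,140)])
R={}
for k in range(4):
  for i,n in enumerate(("scene","top")):
    im=vision.grab_frame(n)
    for o in G:
      for d in recognise(o,n):
        if np.hypot(*(np.array(d["rect"][:2])-G[o][i]))<12: R.setdefault(o,{}).setdefault(n,[]).append(d["rect"]);break
for o,r in R.items(): print(o,*fit(o,{n:np.mean(v,0) for n,v in r.items()}))
B=cv2.resize(im[:,:,::-1],None,fx=6,fy=6,interpolation=cv2.INTER_CUBIC)
for o,p in dict(ramekin=(.679,-.099,.012),egg_cup=(.704,.071,.012)).items():
    cv2.polylines(B,[np.int32(proj("top",rings(o,p)[-1])*6+2.5)],True,(255,0,255),1)
cv2.imwrite("pics/t3.png",B[660:1080,1320:2100])
E
```

```text
ramekin [ 0.6747 -0.0987  0.0066] [-1.416  -1.9369  0.9647  4.0361 -2.158   0.2403  1.6035 -0.0187]
egg_cup [0.7062 0.0728 0.0159] [ 0.014  -0.8489  2.462   1.0149  0.3252  0.2603  0.867  -1.242 ]
salt [ 0.6896 -0.0165  0.0093] [ 1.2714 -0.3801  2.009   0.5697  0.7423 -0.8418  2.4356 -0.3386]
```

View pics/t3.png

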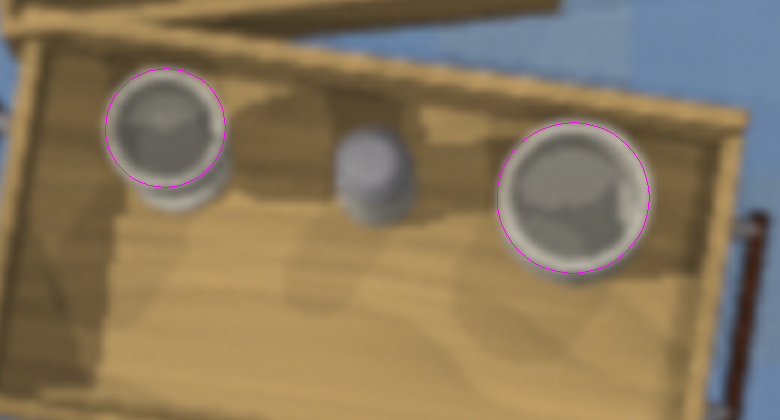

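The rim circles sit exactly on the ramekin (573,198) and egg cup (165,128), and the salt has clear room. I'll move the ramekin, then the egg cup.

```bash
python3 - <<'E'
from act import *
from est import cv2
grasp(P["ramekin"],.012,.028,.25,op=.88,force=30)
place(D["saucer"],.005,.028,.25,op=.88)
grasp(P["egg_cup"],.012,.048,.25,op=.8,force=25)
robot.line_to([.456,-.05,.25],velocity=.25)
place(D["plate"],.005,.048,.25,op=.8)
robot.line_to([.5,-.1,.34],velocity=.3)
B=cv2.resize(vision.grab_frame("top")[90:290,200:460,::-1],None,fx=3,fy=3,interpolation=cv2.INTER_CUBIC)
cv2.imwrite("pics/t4.png",B); cv2.imwrite("pics/s4.png",vision.grab_frame("scene")[:,:,::-1])
E
```

```text
hit False gap 0.7278838361308987 grip 33.76452216063626 df [ 0.3081 -0.4381  2.5927]
lifted gap 0.7306909963463757 F [-0.1236  0.0286 -1.9803] t 33.5917
down True z err mm 0.9879046444713907
t 38.6167
hit False gap 0.5744305392656016 grip 26.0143427771618 df [1.6905 0.011  1.7402]
lifted gap 0.5738457456393335 F [ 0.0569  0.5279 -1.155 ] t 43.25
down True z err mm 0.5971451551437315
t 49.4167
```

View pics/s4.png

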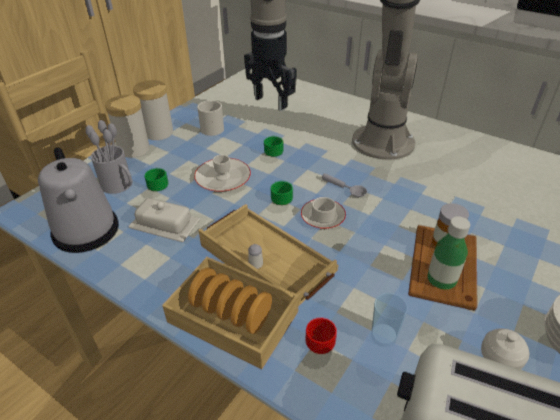

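View pics/t4.png

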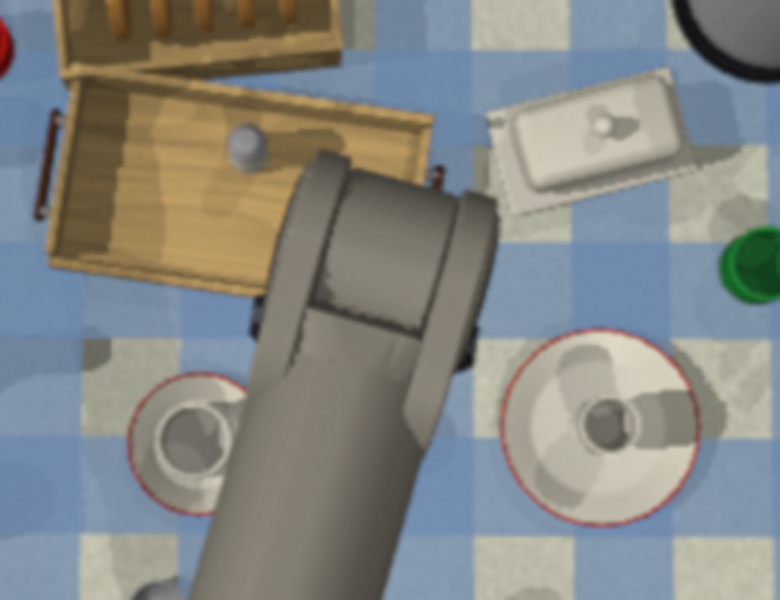

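The ramekin is on the saucer and the egg cup on the plate, both upright and centred; the arm hides part of the saucer. Now the bottle and jar go back.

```bash
python3 - <<'E'
from act import *
from est import cv2, proj, rings
robot.line_to([.45,.2,.34],velocity=.3)
grasp(D["bottle_b"],.018,.163,.34,op=.8)
place(P["bottle"],.012,.163,.34,op=.8)
grasp(D["jar_b"],.018,.083,.28)
place(P["jar"],.012,.083,.28,op=.95)
robot.move_to([.3,.45,.35],ORI)
print(robot.current_time_s())
im={n:cv2.resize(vision.grab_frame(n)[:,:,::-1],None,fx=3,fy=3,interpolation=cv2.INTER_CUBIC) for n in ("top","scene")}
for o,p in dict(ramekin=(.441,.0266,.005),egg_cup=(.456,-.316,.005),bottle=(.6285,.0805,.012),jar=(.604,-.084,.012)).items():
  for n in im: cv2.polylines(im[n],[np.int32(proj(n,rings(o,p)[-1])*3+1)],True,(255,0,255),1)
cv2.imwrite("pics/t5.png",im["top"][270:870,600:1380]); cv2.imwrite("pics/s5.png",im["scene"][420:900,540:1220])
E
```

```text
hit False gap 0.45418925940783494 grip 40.668686628341675 df [ 0.2743 -1.8126  1.5816]
lifted gap 0.45984949722371055 F [-0.1665  0.3    -5.07  ] t 55.725
down True z err mm 0.7416409401217738
t 60.6833
hit False gap 0.764004699929511 grip 44.14814112248678 df [ 0.7772 -0.9195  5.69  ]
lifted gap 0.7631966771466042 F [ 0.3571 -0.619  -5.3102] t 65.8417
down True z err mm 0.7678805113502385
t 71.5083
73.7167
```

View pics/t5.png

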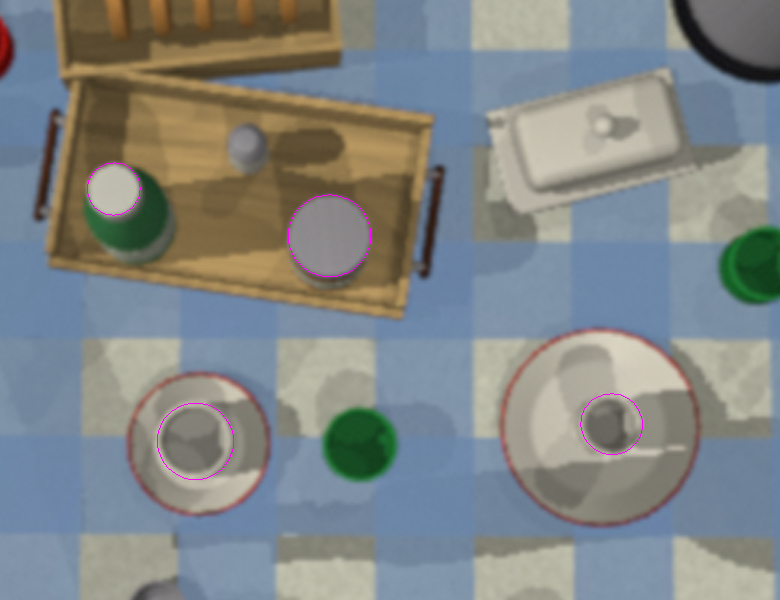

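View pics/s5.png

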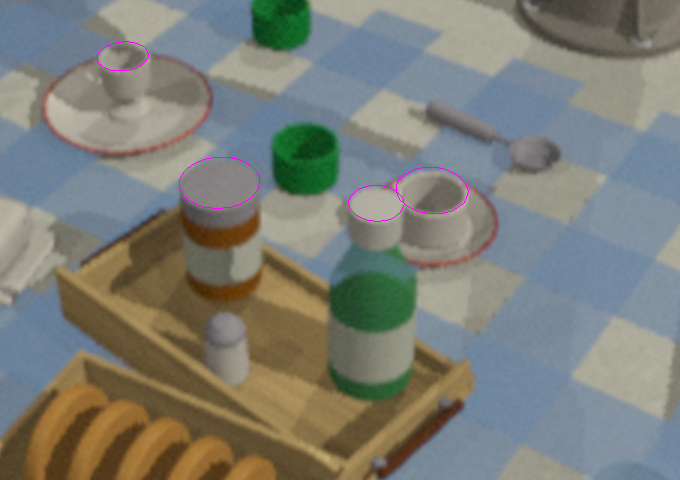

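All the rims coincide with their targets in both views (the egg cup to within 2–3 mm), the bottle and jar are back on their start spots, and the salt looks undisturbed. I'm handing in.

```bash
python3 -c "
from station import workorder
print(workorder.close_job())"
```

```text
the job is handed in; nothing more can be done
None
```

The job is handed in at about 74 s (no verdict returned): ramekin centred on the saucer, egg cup within about 3 mm of the plate's middle, bottle and jar back at their start spots; the salt looked undisturbed in the last pictures, and the tumbler, not in those crops, looked undisturbed in the last full view before the bottle and jar went back.

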